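Stopper a stain flask and hold it down on the touch-start mixer

TASK

Close the round stain flask with the stopper that fits its neck, set fully home while the flask stands on the bench, and let go of the stopper. Then take the flask by its neck, carry it upright to the mixer, press it down into the sprung ring cradle until the ring is fully down, and finish while still gripping the neck and holding the ring down. Leave the big stopper and the other things on the bench undisturbed and do not tip the flask over.

Things in the scene. Friction and masses are not known exactly. Their poses are not given: they have to be found in the camera images.
- flask: Loose amber glass flask, round bulb 66 mm across (centre 34 mm above the base) on a small flat base 34 mm across; upright plain neck 29 mm outside diameter from 64 mm to the rim 108 mm above the base, bore 22 mm and about 41 mm deep; 0.09 to 0.18 kg. Stands on the bench. Origin: centre of the underside; z up the neck.
- flask_mouth (a point): Centre of the flask's rim plane, 108 mm above the flask's origin.
- stopper: The smaller stopper, which fits: cork plug 22 mm long tapering from 15 mm at the foot to 19 mm, with a wooden cylindrical head 29 mm across, 22 mm tall (44 mm in all, 22 g). Stands head up in a hole of the stand. Fully home, the head rests on the flask's rim (origin 86 mm above the flask's origin). Origin: centre of the foot; z up to the head.
- big_stopper: Loose stopper of the same shape but too big for the flask: plug 25 to 29 mm, head 37 mm in diameter, 44 mm tall. Stands in the other hole of the stand. Origin: centre of the foot. Leave alone.
- stand: Fixed light wooden block 62 x 116 x 22 mm (x, y, z) with two blind holes 35 mm wide and 10 mm deep, 30 mm either side of its centre along its y axis; the stoppers stand in them (feet 12 mm above the bench, head tops 56 mm). Origin: centre of the underside.
- mixer: Fixed round grey housing of the touch-start mixer, 116 mm across, 32 mm tall, with the sprung ring cradle above its centre. Origin: centre of the underside.
- cradle_rim (a point): Centre of the upper rim of the steel ring cradle: a 45 degree funnel-shaped ring, 84 mm across at the rim, 16 mm tall, 41 mm wide inside at its lower edge. Its rim is 78 mm above the bench at rest and moves down with the ring. The bulb centres itself; seated, the flask's origin is about 24 mm below this point (54 mm above the bench at rest, 38 mm fully down).
- cradle (a joint): How far the ring is pressed down, m: 0 at rest, 0.016 fully down on its stop. The spring pushes back with about 5 N at the start and 12 N fully down; the flask's weight alone does not press it, and it springs back when let go.
- wax_tin: Round flat pale tin 68 mm across, 38 mm tall. Origin under its centre.
- mallet: Wooden carver's mallet lying on the bench, head 52 mm across and 75 mm tall, handle 150 mm long. Origin near the handle's middle, at bench level.
- chisel: Wood-handled hand tool lying on the bench. Origin under its middle.
- sanding_block: Cork sanding block 100 x 60 x 30 mm. Origin under its centre.
- glue_bottle: White glue bottle 60 mm across, 150 mm tall. Origin under its centre.
- jar: Closed glass jar 70 mm across, 90 mm tall. Origin under its centre.
- tile_blank: Flat wooden piece 90 x 60 x 14 mm. Origin under its centre.

How it is judged (in metres and radians):
On the way, in this order (a step that is already met when the one before it is completed fails the run):
1. the stopper is home in the neck and let go, the flask standing upright on the bench (horizontal distance between stopper and flask below 0.006 m and z of stopper in the frame of flask between 0.081 and 0.0895 m and angle between the z axis of stopper and the z axis of flask, either way round below 0.14 rad and height (world z) of flask below 0.006 m and angle between flask's own z axis and vertical below 0.1 rad and contact force between the fingers and stopper below 0.3 N), for 0.2 s.
2. the stoppered flask is pressed down in the ring cradle, the ring fully down (horizontal distance between stopper and flask below 0.006 m and z of stopper in the frame of flask between 0.081 and 0.0895 m and angle between the z axis of stopper and the z axis of flask, either way round below 0.14 rad and value of joint cradle above 0.013 m and horizontal distance between flask and cradle_rim below 0.008 m), for 0.3 s.
At the end, for the whole second after the job is handed in: Through the last second: stopper home in the neck (head within 3.5 mm of the rim, 0.14 rad of its axis); flask still, upright (0.12 rad), centred in the ring (8 mm), pressing it down over 13 of 16 mm with over 5 N; fingers grip the flask (over 3 N) and the robot touches no part of the mixer (all of step 2 and z of flask in the frame of cradle_rim between -0.03 and -0.018 m and angle between flask's own z axis and vertical below 0.12 rad and linear speed of flask below 0.02 m/s and contact force between the fingers and flask above 3 N and contact force between flask and mixer above 5 N and contact force between each of the arm, the fingers and mixer below 0.5 N); the arm keeps its last pose, push and grip.
It fails at once if the big stopper or another thing on the bench is moved more than 30 mm (distance of any of big_stopper, wax_tin, mallet, chisel, sanding_block, glue_bottle, jar, tile_blank from where it was at the start of the episode above 0.03 m).
It fails at once if the big stopper, the glue bottle or the jar is knocked over (angle between any of big_stopper, glue_bottle, jar's own z axis and vertical above 0.6 rad).
It fails at once if the flask is tipped more than 35 degrees (angle between flask's own z axis and vertical above 0.6 rad).
It also fails if it takes over 69 s, if anything falls off the work surface, if the arm or the gripper's body presses on something with over 40 N, if the wrist force passes 120 N, or if a joint passes its speed limit or range.

ROBOT

A 6-joint arm with a two-finger parallel gripper is mounted at the origin on the work surface. World frame = base frame: x ahead of the robot, y to its left, z up, the work surface at z = 0. Lengths are in m, angles in degrees, forces in N, time in s.
With the tool pointing down it reaches from about 0.325 to 0.85 m from the base axis. Payload 15.5 kg.
Tool frame: the origin (TCP) lies between the finger pads; the fingertips stand ctrl.tcp_to_tips ahead of it and the grasp point (between the pads) lies 3 mm ahead of it (ctrl.tcp_to_tips is the distance from the TCP to the fingertips, in m); z points along the fingers, y is the line along which they close (so a half turn about z gives the same grasp; the last joint's range is limited). The gripper opens to 91 mm and grips with 3 to 60 N. Pads are 32 mm wide; open, the fingers measure 118 mm over their backs; the gripper's body (76 mm by 178 mm) begins 60 mm behind the grasp point.
Start: joints at [-82.191, 28.281, 77.091, -0, 74.628, -5.472], TCP at [0.144, -0.608, 0.236] pointing down, gripper open.
Joint ranges: [-166.48, 166.48], [-47.26, 123.95], [12.59, 153.08], [-70.14, 250.14], [6.76, 159.57], [-176.63, 176.63]. Speed limits (degrees/s): [108.29, 108.29, 147.25, 172.46, 172.46, 172.46].

INTERFACE

Orientations are given as a 3x3 rotation matrix whose columns are the frame's x, y, z axes.
In Python, from station import ctrl gives the robot as it stands.
- The arm moves only by the tool arm_command, never from a script. Its argument "steps" is a list of rows, each a list of 7 numbers: the opening, from 0 (shut) to 1 (fully open), then the shift along the tool's x, y, z in m, then the turn, a rotation vector about the tool's x, y, z in rad. A call has 1 to 5 rows; each row shifts and turns the commanded pose from where the row before left it, along the tool's axes as they then stand; what a row does not reach is not made up. A row lasts 1/10 s, in which the tool goes at most 50 mm and 8.59 degrees, less where a joint would pass 70% of its speed; a pose out of reach is approached as far as the arm can. A call is refused whole if a number of a shift passes 0.05 or a number of a turn 0.15, either way. A call with a gripper value outside its range is refused whole. The fingers move at their own pace and stop on an object; "squeeze" is the grip in N (left out, the last holds). Time passes only in rows, so rows that do not move let the fingers close. It gives the time, the measured TCP pose, the force, the opening and the grip force at its end, in the units of the state.
- ctrl.observe(): the state, without advancing time (a new reading comes with each control period).
- ctrl.capture(name): name is "side" or "top"; returns the picture (400x640x3 uint8, blue, green, red); there is no depth.
- ctrl.camera_model(name): a dict with "fx", "fy", "cx", "cy" (pixels), "cam_to_world" (4x4, takes a point from camera to world coordinates). Camera axes: x right, y up, looking along -z (the intrinsics and any distortion apply to the point x, -y, -z); pixel columns grow to the right and rows downward; lengths in m; the calibration is good to about 2 mm. A picture is of the moment at which its call begins. camera_model takes no time and is no camera call.
- ctrl.close_job(): hands the job in; it is judged then, once.
Trained networks look in the newest picture that a camera, given by its name, has taken for a name from the list of things; names that differ only in an ending like _2 or _b are one class to them, and where a whole thing is asked for, a point or a joint stands for the part that bears it (a point fixed in the world has none). Each returns a list of dicts, best first, with "score" (0 to 1); they miss things now and then, are a little off and sometimes report something else, mostly with a low value. They report only what shows in the picture. A call takes as long as a camera call.
- ctrl.search_frame(query, camera): "extent" ([centre column, centre row, width, height] in pixels, round what is visible of it).
- ctrl.trace(query, camera): "region" (400x640 bool, what is visible of it) and "extent" ([centre column, centre row, width, height] in pixels, round what is visible of it).
- ctrl.mark_of(query, camera): "pixel" ([column, row] in pixels: a listed point, or the origin of a listed thing).
The state is a dict: "time": time; "q": joint angles; "joint_velocities": joint speeds; "joint_torque": joint torques, N m; "tool_pos": TCP position; "tool_rot": TCP orientation; "ft_force": force on the tool from outside, world axes, zero at the start; "ft_torque": the same for the moment, N m; "grip_width": finger opening in m; "gripper_force": force on a finger pad.
Only numpy, scipy, OpenCV 4.12 (cv2) and the standard library are available. Lean on these libraries where they do the work, as an engineer would, in place of code of your own. Each camera call takes 0.05 s, during which the arm holds its last target. There are 200 camera calls.

## Working session

There is one attempt and no reset: what is moved stays moved. The work goes in short steps, Python scripts to look and compute and a tool call to move; the robot and the scene stay as the last step left them, time stands still between calls to the robot, and variables do not carry over. Pictures are saved under pics/ and viewed, at most 10 in all, crops included, and the job is handed in when it is done.

Besides the shell and the picture viewer there is one more tool, called after "Request:" as name(argument=value, ...) on one line, values as JSON. arm_command: Moves the arm, as the interface text tells. Its arguments: {"type":"object","properties":{"steps":{"type":"array","items":{"type":"array","items":{"type":"number"}}},"squeeze":{"type":"number"}},"required":["steps"]}

```bash
ls; mkdir -p pics; cat > h.py <<'E'
import numpy as np, cv2
from station import ctrl
def ray(cam,px):
    m=ctrl.camera_model(cam); T=np.array(m["cam_to_world"])
    d=np.array([(px[0]-m["cx"])/m["fx"],-(px[1]-m["cy"])/m["fy"],-1.])
    return T[:3,3], T[:3,:3]@d/np.linalg.norm(d)
def proj(cam,p):
    m=ctrl.camera_model(cam); T=np.linalg.inv(np.array(m["cam_to_world"]))
    c=T[:3,:3]@np.array(p)+T[:3,3]
    return np.array([m["cx"]+m["fx"]*c[0]/-c[2], m["cy"]+m["fy"]*c[1]/c[2]])
def atz(cam,px,z):
    o,d=ray(cam,px); return o+d*(z-o[2])/d[2]
def tri(p1,p2):
    (a,u),(b,v)=ray("top",p1),ray("side",p2)
    s=np.linalg.lstsq(np.c_[u,-v],b-a,rcond=None)[0]
    x,y=a+s[0]*u,b+s[1]*v
    return (x+y)/2, np.linalg.norm(x-y)
E
python3 - <<'E'
from h import *
for c in("top","side"):
    m=ctrl.camera_model(c); print({k:(np.round(v,3).tolist()) for k,v in m.items()})
    cv2.imwrite(f"pics/{c}0.png",ctrl.capture(c))
s=ctrl.observe(); print(s["time"],s["tool_pos"],np.round(s["tool_rot"],3).tolist(),s["grip_width"],ctrl.tcp_to_tips)
for q in["flask","flask_mouth","stopper","big_stopper","stand","mixer","cradle_rim"]:
    r={}
    for c in("top","side"):
        l=ctrl.mark_of(q,c); 
        for e in l[:2]: print(q,c,np.round(e["pixel"],1),round(e["score"],2))
        if l:r[c]=l[0]["pixel"]
    if len(r)==2: print(q,*tri(r["top"],r["side"]))
print(ctrl.observe()["time"])
E
```

```text
pics
{'fx': 448.812, 'fy': 448.812, 'cx': 317.477, 'cy': 199.678, 'cam_to_world': [[-0.022, 0.982, -0.186, 0.334], [-1.0, -0.021, 0.005, -0.014], [0.0, 0.186, 0.983, 1.224], [0.0, 0.0, 0.0, 1.0]]}
{'fx': 382.352, 'fy': 382.352, 'cx': 319.727, 'cy': 207.47, 'cam_to_world': [[-0.794, 0.319, -0.517, 0.005], [-0.607, -0.447, 0.657, 0.727], [-0.021, 0.836, 0.549, 0.7], [0.0, 0.0, 0.0, 1.0]]}
0.1 [ 0.14353296 -0.60797917  0.23538899] [[0.973, 0.23, -0.0], [0.23, -0.973, 0.001], [0.0, -0.001, -1.0]] 0.0914503172024638 0.022
flask top [216.4 207.1] 0.69
flask top [223.5 216.3] 0.63
flask side [281.8 283.7] 0.74
flask [0.53198146 0.24634666 0.01707671] 0.03489607937192176
flask_mouth top [214.1 208.5] 0.66
flask_mouth side [206.4 322. ] 0.59
flask_mouth [ 0.61368488  0.34004247 -0.10798752] 0.13270073655281409
stopper top [291.4 224.6] 0.46
stopper side [332.9 247.5] 0.51
stopper side [359.1 177.1] 0.37
stopper [0.49380337 0.05170919 0.01822867] 0.001580618838457363
big_stopper top [302.8 124.7] 0.72
big_stopper top [313.7 222.7] 0.68
big_stopper side [342.9 236.1] 0.62
big_stopper [ 0.64874817 -0.02144149  0.01430334] 0.2559504505659273
stand top [300.3 224.7] 0.66
stand side [335.6 246.8] 0.69
stand side [343.9 236.7] 0.32
stand [0.49721982 0.02942325 0.00380358] 0.003626173937539089
mixer top [396.7 185.7] 0.65
mixer side [355.5 197.1] 0.79
mixer [ 0.603382   -0.24132022 -0.00372854] 0.005958252012043469
cradle_rim top [303.  167.2] 0.66
cradle_rim side [358.3 174.1] 0.87
cradle_rim [ 0.53401183 -0.01384767  0.23234594] 0.13248987520985706
0.8
```

View pics/top0.png

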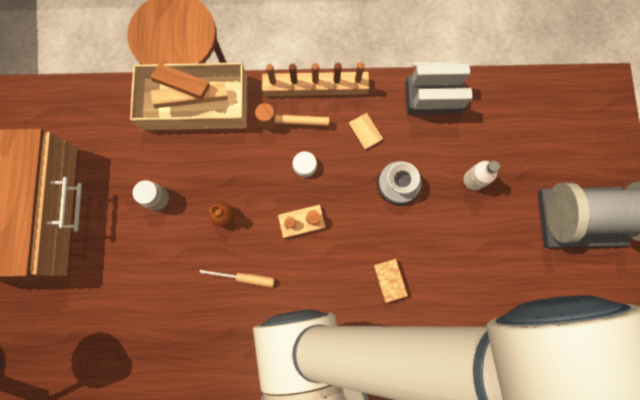

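View pics/side0.png

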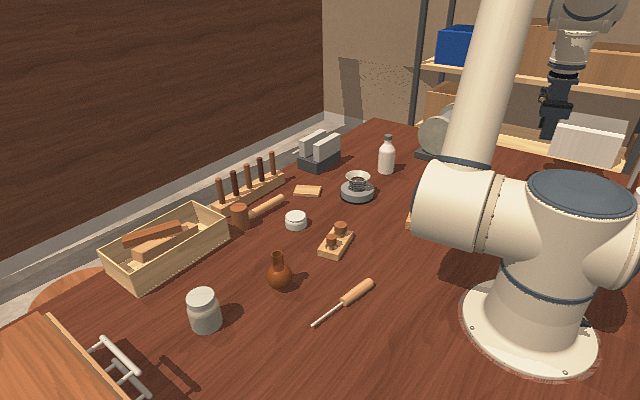

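The top view shows the flask at (221,214) with its mouth near (216,211), the stand at (301,222) with the small stopper near (291,222) and the big one near (313,217), and the mixer at (400,182). In the side view the flask mouth is near (278,253), the stoppers near (332,241) and (341,228), and the cradle at (357,182). Next I'll zoom in on these.

```bash
python3 - <<'E'
from h import *
t=cv2.imread("pics/top0.png"); s=cv2.imread("pics/side0.png")
def crop(im,x,y,w=44,h=50,k=6):
    c=cv2.resize(im[y:y+h,x:x+w],None,fx=k,fy=k,interpolation=cv2.INTER_CUBIC)
    for i in range(0,w,10): cv2.putText(c,str(x+i),(i*k,8),0,.3,(255,255,255)); cv2.line(c,(i*k,10),(i*k,14),(255,255,255),1)
    for i in range(0,h,10): cv2.putText(c,str(y+i),(0,i*k+10),0,.3,(255,255,255)); cv2.line(c,(0,i*k),(6,i*k),(255,255,255),1)
    return c
g=np.vstack([np.hstack([crop(t,200,190),crop(t,280,195),crop(t,378,155)]),np.hstack([crop(s,258,245),crop(s,315,214),crop(s,336,164)])])
cv2.imwrite("pics/crops.png",g)
for q in["flask","stopper","big_stopper","stand","cradle_rim","mixer"]:
    for c in("top","side"):
        for e in ctrl.trace(q,c)[:2]: 
            ys,xs=np.where(e["region"]); print(q,c,np.round(e["extent"],1),round(e["score"],2),len(xs),xs.min() if len(xs) else 0)
            if e["score"]>.4: np.save(f"m_{q}_{c}.npy",e["region"])
E
```

```text
flask top [218.8 216.1  23.1  23.3] 0.82 510 209
flask side [280.8 270.3  22.8  41.2] 0.96 711 266
flask side [295.7 220.6  23.   17.7] 0.35 414 285
stopper top [218.7 216.1  22.8  22.5] 0.23 485 208
stopper side [360.2 178.9  20.9  20.8] 0.61 278 347
big_stopper top [313.2 219.1  10.6  15.8] 0.64 157 307
big_stopper side [340.3 230.3  12.6  13.6] 0.75 195 333
big_stopper side [329.9 242.   10.1  16. ] 0.43 154 326
stand top [302.8 222.8  49.4  36.2] 0.98 877 279
stand side [335.4 244.5  38.1  33.2] 0.61 517 317
stand side [332.1 241.1   9.5  13.1] 0.34 134 326
cradle_rim top [405.1 176.5  28.7  26.6] 0.72 470 389
cradle_rim side [359.  178.9  28.2  14. ] 0.83 283 346
mixer top [398.9 182.9  46.5  45.3] 0.95 1491 377
mixer top [292.9 116.8  78.3  24.7] 0.31 932 255
mixer side [356.8 190.4  34.2  29.9] 0.71 896 340
```

View pics/crops.png

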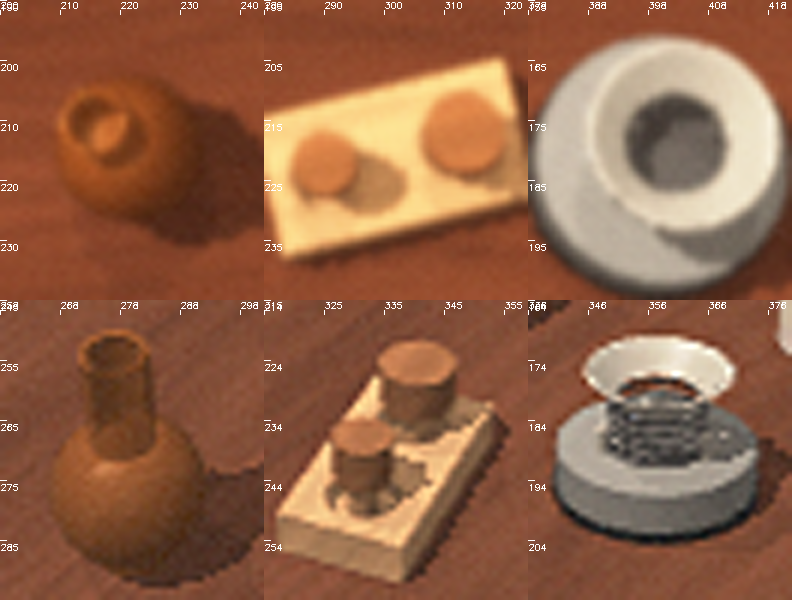

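Zoomed, the top view shows the mouth at about (215.8,209.3), the small stopper head top at (289.8,222.1) and the cradle rim at (403.8,177.6). The side view shows them at (276.6,253.8), (331.3,236.6) and (357.4,175.4). I'll triangulate these.

```bash
python3 - <<'E'
from h import *
for n,a,b in[("mouth",(215.8,209.3),(276.6,253.8)),("stop top",(289.8,222.1),(331.3,236.6)),("big top",(312.9,217.1),(340.1,224)),("rim",(403.8,177.6),(357.4,175.4))]:
    p,e=tri(a,b); print(n,np.round(p,4),round(e,4))
    z={"mouth":.108,"stop top":.056,"big top":.056,"rim":.078}[n]; print("  ",atz("top",a,z).round(4),atz("side",b,z).round(4))
# refined circle centres: fit known circle (r,z) outline to network masks / bulb sphere
m=np.load("m_flask_side.npy"); mt=np.load("m_flask_top.npy")
t=ctrl.capture("top"); s=ctrl.capture("side")
from scipy.optimize import minimize
def hull(cam,x,y):
    pts=[]
    a=np.linspace(0,2*np.pi,40)
    for th in np.linspace(0,np.pi,21):
        r=33*np.sin(th); z=34-33*np.cos(th)
        pts+= [(x+r*np.cos(k)/1e3,y+r*np.sin(k)/1e3,z/1e3) for k in a]
    A=np.zeros((400,640),np.uint8)
    f=lambda P:cv2.convexHull(np.round(np.array([proj(cam,p) for p in P])*16).astype(np.int32))
    cv2.fillConvexPoly(A,f(pts),1,shift=4)
    nk=[(x+.0145*np.cos(k),y+.0145*np.sin(k),z) for k in a for z in(.06,.108)]
    cv2.fillConvexPoly(A,f(nk),1,shift=4); return A>0
x0=tri((215.8,209.3),(276.6,253.8))[0]
for cams in(["top"],["side"],["top","side"]):
    M={"top":mt,"side":m}
    f=lambda p:-sum((hull(c,*p)&M[c]).sum()/(hull(c,*p)|M[c]).sum() for c in cams)
    r=minimize(f,x0[:2],method="Nelder-Mead",options=dict(initial_simplex=[x0[:2],x0[:2]+[.006,0],x0[:2]+[0,.006]],xatol=3e-4)); print(cams,r.x.round(4),r.fun)
E
```

```text
mouth [0.5255 0.2373 0.1065] 0.0007
   [0.5255 0.2371 0.108 ] [0.5238 0.2384 0.108 ]
stop top [0.4962 0.0542 0.0569] 0.0003
   [0.4962 0.0541 0.056 ] [0.497  0.0533 0.056 ]
big top [ 0.5083 -0.0064  0.0588] 0.0014
   [ 0.5081 -0.0067  0.056 ] [ 0.5112 -0.0093  0.056 ]
rim [ 0.6046 -0.2466  0.0796] 0.0017
   [ 0.6043 -0.2473  0.078 ] [ 0.607  -0.2488  0.078 ]Traceback (most recent call last):
  File "<stdin>", line 24, in <module>
    res = _minimize_neldermead(fun, x0, args, callback, bounds=bounds,
                               **options)
    fsim[k] = func(sim[k])
              ~~~~^^^^^^^^
    fx = function(np.copy(x), *(wrapper_args + args))
  File "<stdin>", line 23, in <lambda>
  File "<stdin>", line 23, in <genexpr>
  File "<stdin>", line 17, in hull
  File "<stdin>", line 16, in <lambda>
  File "h.py", line 8, in proj
    m=ctrl.camera_model(cam); T=np.linalg.inv(np.array(m["cam_to_world"]))
ValueError: time passes only in moves, steps and waits
```

```bash
cat >> h.py <<'E'
from scipy.spatial.transform import Rotation as Ro
from scipy.linalg import logm
def plan(x,y,z,yaw,n,T=None):
    """constant tool-frame twist per row to target TCP, yaw = direction of tool y (deg)"""
    s=ctrl.observe()
    if T is None:
        T=np.eye(4); T[:3,:3]=s["tool_rot"]; T[:3,3]=s["tool_pos"]
    a=np.radians(yaw); yv=np.array([np.cos(a),np.sin(a),0]); zv=np.array([0,0,-1.])
    G=np.eye(4); G[:3,:3]=np.c_[np.cross(yv,zv),yv,zv]; G[:3,3]=[x,y,z]
    L=np.real(logm(np.linalg.inv(T)@G))/n
    print("t",s["time"],"per row",np.round(L[:3,3],4),np.round([L[2,1],L[0,2],L[1,0]],4),"pos",np.round(T[:3,3],4),"w",s["grip_width"])
    return G
E
python3 - <<'E'
from h import *
plan(.4965,.054,.16,11.5,20)
E
```

```text
t 1.5 per row [ 0.0414 -0.0033  0.0038] [ 0.     0.    -0.077] pos [ 0.1436 -0.6083  0.2359] w 0.09119094133044595
```

Request:
arm_command(steps=[[1, 0.0414, -0.0033, 0, 0, 0, -0.077], [1, 0.0414, -0.0033, 0, 0, 0, -0.077], [1, 0.0414, -0.0033, 0, 0, 0, -0.077], [1, 0.0414, -0.0033, 0, 0, 0, -0.077], [1, 0.0414, -0.0033, 0, 0, 0, -0.077]])

```text
time: 2.0
tool_pos: [0.3295, -0.5149, 0.2359]
tool_rot: [[0.814, 0.581, 0.0], [0.581, -0.814, -0.0], [-0.0, 0.0, -1.0]]
ft_force: [0.2, -0.7, -0.2]
grip_width: 0.0913
gripper_force: 0.0
```

Request:
arm_command(steps=[[1, 0.0414, -0.0033, 0, 0, 0, -0.077], [1, 0.0414, -0.0033, 0, 0, 0, -0.077], [1, 0.0414, -0.0033, 0, 0, 0, -0.077], [1, 0.0414, -0.0033, 0, 0, 0, -0.077], [1, 0.0414, -0.0033, 0, 0, 0, -0.077]])

```text
time: 2.5
tool_pos: [0.4653, -0.3593, 0.236]
tool_rot: [[0.536, 0.844, 0.0], [0.844, -0.536, -0.0], [-0.0, 0.0, -1.0]]
ft_force: [0.7, -0.6, 0.2]
grip_width: 0.091
gripper_force: 0.0
```

Request:
arm_command(steps=[[1, 0.0414, -0.0033, 0, 0, 0, -0.077], [1, 0.0414, -0.0033, 0, 0, 0, -0.077], [1, 0.0414, -0.0033, 0, 0, 0, -0.077], [1, 0.0414, -0.0033, 0, 0, 0, -0.077], [1, 0.0414, -0.0033, 0, 0, 0, -0.077]])

```text
time: 3.0
tool_pos: [0.5328, -0.164, 0.236]
tool_rot: [[0.18, 0.984, 0.0], [0.984, -0.18, -0.0], [-0.0, 0.001, -1.0]]
ft_force: [0.9, -0.2, 1.3]
grip_width: 0.0912
gripper_force: 0.0
```

Request:
arm_command(steps=[[1, 0.0414, -0.0033, 0.015, 0, 0, -0.077], [1, 0.0414, -0.0033, 0.015, 0, 0, -0.077], [1, 0.0414, -0.0033, 0.015, 0, 0, -0.077], [1, 0.0414, -0.0033, 0.015, 0, 0, -0.077], [1, 0.0414, -0.0033, 0.015, 0, 0, -0.077]])

```text
time: 3.5
tool_pos: [0.522, 0.0422, 0.1605]
tool_rot: [[-0.203, 0.979, 0.001], [0.979, 0.203, -0.0], [-0.0, 0.001, -1.0]]
ft_force: [1.4, 0.5, 0.3]
grip_width: 0.0909
gripper_force: 0.0
```

Request:
arm_command(steps=[[0.7, 0, 0, 0, 0, 0, 0], [0.7, 0, 0, 0, 0, 0, 0]])

```text
time: 3.7
tool_pos: [0.5218, 0.0413, 0.1608]
tool_rot: [[-0.201, 0.98, -0.0], [0.98, 0.201, -0.0], [-0.0, -0.0, -1.0]]
ft_force: [0.3, -0.4, 1.0]
grip_width: 0.0777
gripper_force: 0.0
```

```bash
python3 - <<'E'
from h import *
plan(.4965,.054,.10,11.5,2); print(np.round(ctrl.observe()["q"],1))
E
```

```text
t 3.7 per row [ 0.0087 -0.0111  0.0304] [-0.0002  0.      0.001 ] pos [0.5218 0.0413 0.1608] w 0.07769010378342613
[ -2.   25.5  96.5  -0.   58.  -13.6]
```

Request:
arm_command(steps=[[0.7, 0.0087, -0.0111, 0.02, 0, 0, 0], [0.7, 0.0087, -0.0111, 0.02, 0, 0, 0], [0.7, 0, 0, 0.02, 0, 0, 0], [0.7, 0, 0, 0.02, 0, 0, 0], [0.7, 0, 0, 0, 0, 0, 0]])

```text
time: 4.2
tool_pos: [0.4963, 0.0522, 0.0796]
tool_rot: [[-0.198, 0.98, -0.002], [0.98, 0.198, -0.0], [0.0, -0.002, -1.0]]
ft_force: [-0.4, -0.3, 0.8]
grip_width: 0.0638
gripper_force: 0.0
```

```bash
python3 - <<'E'
from h import *
plan(.4965,.054,.059,11.5,1)
t=ctrl.capture("top"); s=ctrl.capture("side")
f=lambda im,x,y:cv2.resize(im[y:y+75,x:x+66],None,fx=6,fy=6,interpolation=cv2.INTER_CUBIC)
cv2.imwrite("pics/g1.png",np.hstack([f(t,260,185),f(s,300,195)]))
E
```

```text
t 4.2 per row [0.0018 0.0005 0.0206] [-0.0022 -0.0004 -0.0016] pos [0.4963 0.0522 0.0796] w 0.06381313161190685
```

View pics/g1.png

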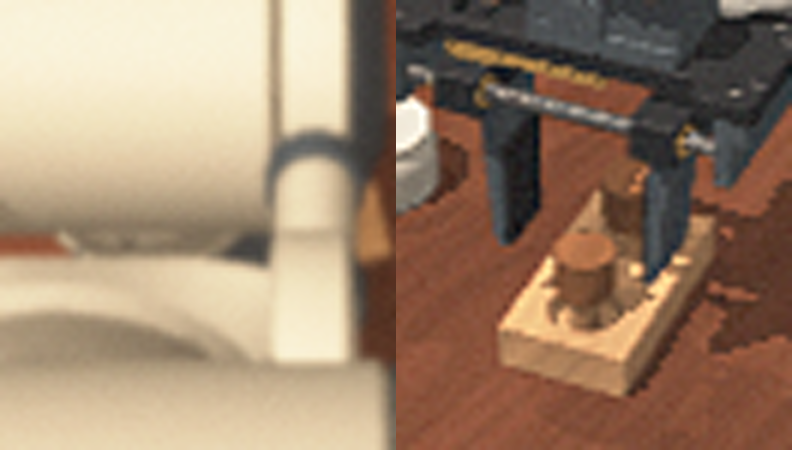

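The crop shows the fingers on either side of the small stopper, at about (332,238) in the side view, and the big one behind is clear. I'll descend and grip.

Request:
arm_command(steps=[[0.7, 0.0018, 0.0005, 0.01, 0, 0, 0], [0.7, 0, 0, 0.01, 0, 0, 0], [0.15, 0, 0, 0, 0, 0, 0], [0.15, 0, 0, 0, 0, 0, 0], [0.15, 0, 0, 0, 0, 0, 0]], squeeze=12)

```text
time: 4.8
tool_pos: [0.497, 0.0551, 0.0611]
tool_rot: [[-0.2, 0.98, 0.0], [0.98, 0.2, -0.0], [-0.0, 0.0, -1.0]]
ft_force: [-0.4, -0.3, -0.1]
grip_width: 0.0425
gripper_force: 0.0
```

Request:
arm_command(steps=[[0.15, 0, 0, 0, 0, 0, 0], [0.15, 0, 0, 0, 0, 0, 0], [0.15, 0, 0, 0, 0, 0, 0], [0.15, 0, 0, 0, 0, 0, 0]])

```text
time: 5.2
tool_pos: [0.497, 0.0551, 0.0611]
tool_rot: [[-0.2, 0.98, 0.0], [0.98, 0.2, 0.0], [-0.0, 0.0, -1.0]]
ft_force: [-0.2, 0.5, 1.3]
grip_width: 0.0289
gripper_force: 12.0
```

Request:
arm_command(steps=[[0.15, 0, 0, -0.02, 0, 0, 0], [0.15, 0, 0, -0.04, 0, 0, 0], [0.15, 0, 0, -0.04, 0, 0, 0], [0.15, 0, 0, -0.04, 0, 0, 0], [0.15, 0, 0, 0, 0, 0, 0]])

```text
time: 5.7
tool_pos: [0.4991, 0.0551, 0.2056]
tool_rot: [[-0.2, 0.98, 0.008], [0.98, 0.2, -0.0], [-0.002, 0.007, -1.0]]
ft_force: [-0.2, -0.0, -0.9]
grip_width: 0.0285
gripper_force: 12.0
```

```bash
python3 - <<'E'
from h import *
plan(.525,.2375,.2,11.5,10)
E
```

```text
t 5.7 per row [0.0174 0.0062 0.0006] [0.0007 0.0002 0.    ] pos [0.4991 0.0551 0.2056] w 0.028548371345268053
```

Request:
arm_command(steps=[[0.15, 0.0174, 0.0062, 0, 0, 0, 0], [0.15, 0.0174, 0.0062, 0, 0, 0, 0], [0.15, 0.0174, 0.0062, 0, 0, 0, 0], [0.15, 0.0174, 0.0062, 0, 0, 0, 0], [0.15, 0.0174, 0.0062, 0, 0, 0, 0]])

```text
time: 6.2
tool_pos: [0.5096, 0.1472, 0.2004]
tool_rot: [[-0.2, 0.98, -0.001], [0.98, 0.2, -0.0], [-0.0, -0.001, -1.0]]
ft_force: [0.7, 0.1, -0.5]
grip_width: 0.0289
gripper_force: 11.9
```

Request:
arm_command(steps=[[0.15, 0.0174, 0.0062, 0, 0, 0, 0], [0.15, 0.0174, 0.0062, 0, 0, 0, 0], [0.15, 0.0174, 0.0062, 0, 0, 0, 0], [0.15, 0.0174, 0.0062, 0, 0, 0, 0], [0.15, 0.0174, 0.0062, 0, 0, 0, 0]])

```text
time: 6.7
tool_pos: [0.5227, 0.2387, 0.2004]
tool_rot: [[-0.2, 0.98, -0.001], [0.98, 0.2, -0.0], [-0.0, -0.001, -1.0]]
ft_force: [0.3, -0.1, 0.2]
grip_width: 0.0283
gripper_force: 11.9
```

Request:
arm_command(steps=[[0.15, 0, 0, 0.025, 0, 0, 0], [0.15, 0, 0, 0, 0, 0, 0], [0.15, 0, 0, 0, 0, 0, 0]])

```text
time: 7.0
tool_pos: [0.5225, 0.2378, 0.1757]
tool_rot: [[-0.2, 0.98, -0.002], [0.98, 0.2, -0.001], [-0.0, -0.002, -1.0]]
ft_force: [-0.9, 0.3, 0.8]
grip_width: 0.0283
gripper_force: 12.0
```

```bash
python3 - <<'E'
from h import *
plan(.525,.2375,.17,11.5,1)
s=ctrl.capture("side"); cv2.imwrite("pics/side2.png",s)
f=lambda im,x,y:cv2.resize(im[y:y+75,x:x+80],None,fx=8,fy=8,interpolation=cv2.INTER_CUBIC)
p=np.array(ctrl.observe()["tool_pos"])
print("foot expected",proj("side",p-[0,0,.049]).round(1),"head bottom", proj("side",p-[0,0,.027]).round(1))
cv2.imwrite("pics/g2.png",f(s,240,220))
E
```

```text
t 7.0 per row [-0.0008  0.0024  0.0057] [-0.0016  0.0002  0.0003] pos [0.5225 0.2378 0.1757] w 0.028324841234548325
foot expected [276.4 247.5] head bottom [275.6 240.1]
```

View pics/g2.png

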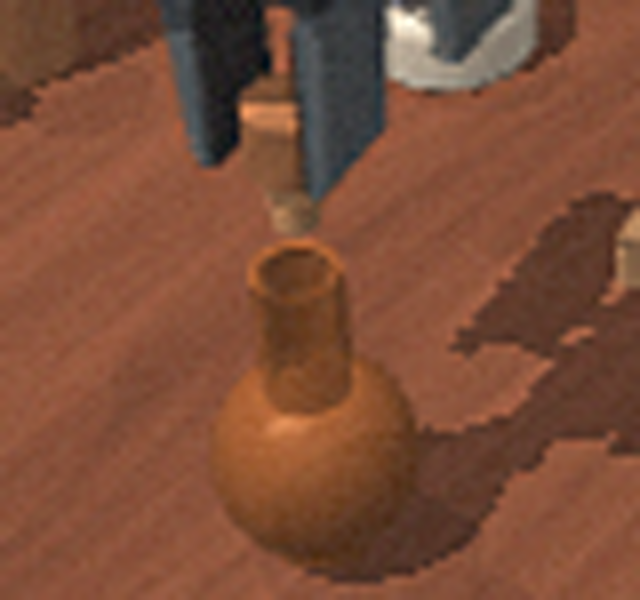

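The crop shows the plug foot at (276.4,247.6), where the tool pose predicts it, and the mouth at (276.8,253.6). I'll shift 2 mm along tool y and descend.

Request:
arm_command(steps=[[0.15, 0, 0.002, 0.008, 0, 0, 0], [0.15, 0, 0, 0.008, 0, 0, 0], [0.15, 0, 0, 0.005, 0, 0, 0], [0.15, 0, 0, 0, 0, 0, 0]])

```text
time: 7.45
tool_pos: [0.5244, 0.238, 0.154]
tool_rot: [[-0.199, 0.98, -0.001], [0.98, 0.199, -0.0], [-0.0, -0.001, -1.0]]
ft_force: [-0.5, 0.0, 0.1]
grip_width: 0.0286
gripper_force: 12.0
```

Request:
arm_command(steps=[[0.15, 0, 0, 0.004, 0, 0, 0], [0.15, 0, 0, 0.004, 0, 0, 0], [0.15, 0, 0, 0, 0, 0, 0]])

```text
time: 7.75
tool_pos: [0.5246, 0.2383, 0.1464]
tool_rot: [[-0.2, 0.98, -0.001], [0.98, 0.2, -0.0], [-0.0, -0.001, -1.0]]
ft_force: [-0.3, 0.9, -0.7]
grip_width: 0.0284
gripper_force: 12.0
```

Request:
arm_command(steps=[[0.15, 0, 0, 0.004, 0, 0, 0], [0.15, 0, 0, 0.004, 0, 0, 0], [0.15, 0, 0, 0, 0, 0, 0]])

```text
time: 8.05
tool_pos: [0.5246, 0.2382, 0.1383]
tool_rot: [[-0.2, 0.98, -0.001], [0.98, 0.2, -0.0], [-0.0, -0.001, -1.0]]
ft_force: [-0.3, -1.0, 0.8]
grip_width: 0.0285
gripper_force: 12.0
```

Request:
arm_command(steps=[[0.15, 0, 0, 0.0015, 0, 0, 0], [0.15, 0, 0, 0.0015, 0, 0, 0], [0.15, 0, 0, 0, 0, 0, 0]])

```text
time: 8.35
tool_pos: [0.5248, 0.2383, 0.1358]
tool_rot: [[-0.2, 0.98, -0.0], [0.98, 0.2, -0.0], [0.0, -0.0, -1.0]]
ft_force: [0.3, -0.1, -0.2]
grip_width: 0.0286
gripper_force: 12.0
```

Request:
arm_command(steps=[[0.15, 0, 0, 0.001, 0, 0, 0], [0.15, 0, 0, 0, 0, 0, 0]])

```text
time: 8.55
tool_pos: [0.525, 0.2384, 0.1351]
tool_rot: [[-0.2, 0.98, 0.0], [0.98, 0.2, 0.0], [0.0, 0.0, -1.0]]
ft_force: [-0.6, -0.2, 1.8]
grip_width: 0.0289
gripper_force: 12.0
```

Request:
arm_command(steps=[[0.15, 0, 0, 0.0015, 0, 0, 0], [0.15, 0, 0, 0, 0, 0, 0]])

```text
time: 8.75
tool_pos: [0.5254, 0.2385, 0.1341]
tool_rot: [[-0.2, 0.98, 0.001], [0.98, 0.2, 0.0], [0.0, 0.002, -1.0]]
ft_force: [-0.6, -0.2, 9.1]
grip_width: 0.0289
gripper_force: 12.0
```

Request:
arm_command(steps=[[0.6, 0, 0, 0, 0, 0, 0], [0.6, 0, 0, 0, 0, 0, 0], [0.6, 0, 0, 0, 0, 0, 0], [0.6, 0, 0, 0, 0, 0, 0], [0.6, 0, 0, 0, 0, 0, 0]])

```text
time: 9.25
tool_pos: [0.5248, 0.2383, 0.1333]
tool_rot: [[-0.2, 0.98, -0.0], [0.98, 0.2, -0.0], [-0.0, -0.0, -1.0]]
ft_force: [0.1, -0.5, 0.8]
grip_width: 0.055
gripper_force: 0.0
```

```bash
python3 - <<'E'
from h import *
plan(.525,.2382,.09,11.5,1)
s=ctrl.capture("side")
f=lambda im,x,y:cv2.resize(im[y:y+75,x:x+80],None,fx=8,fy=8,interpolation=cv2.INTER_CUBIC)
for z in(.13,.108,.0):print(z,proj("side",[.5248,.2382,z]).round(1))
cv2.imwrite("pics/g3.png",f(s,240,220))
E
```

```text
t 9.25 per row [-0.0001  0.0002  0.0433] [-0.0002  0.      0.0003] pos [0.5248 0.2383 0.1333] w 0.05495223998056677
0.13 [275.6 246.4]
0.108 [276.4 253.6]
0.0 [279.9 286.2]
```

View pics/g3.png

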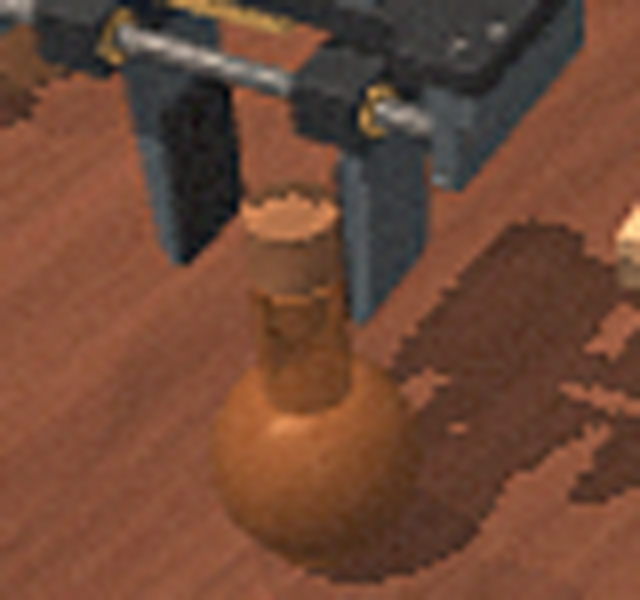

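The crop shows the stopper seated, its head flush on the rim near (276,255) and clear of both fingers. The contact height of 0.107 m agrees with this. Now the neck grasp.

Request:
arm_command(steps=[[0.6, 0, 0, 0.015, 0, 0, 0], [0.6, 0, 0, 0.015, 0, 0, 0], [0.6, 0, 0, 0.0145, 0, 0, 0], [0.6, 0, 0, 0, 0, 0, 0]])

```text
time: 9.7
tool_pos: [0.5239, 0.238, 0.0874]
tool_rot: [[-0.2, 0.98, -0.003], [0.98, 0.2, -0.001], [-0.0, -0.003, -1.0]]
ft_force: [0.1, 0.9, -0.1]
grip_width: 0.0548
gripper_force: 0.0
```

Request:
arm_command(steps=[[0.15, 0, 0, 0, 0, 0, 0], [0.15, 0, 0, 0, 0, 0, 0], [0.15, 0, 0, 0, 0, 0, 0], [0.15, 0, 0, 0, 0, 0, 0], [0.15, 0, 0, 0, 0, 0, 0]], squeeze=35)

```text
time: 10.2
tool_pos: [0.5251, 0.2385, 0.0895]
tool_rot: [[-0.2, 0.98, 0.001], [0.98, 0.2, 0.0], [0.0, 0.001, -1.0]]
ft_force: [-1.6, -0.6, 7.5]
grip_width: 0.0284
gripper_force: 35.0
```

Request:
arm_command(steps=[[0.15, 0, 0, 0, 0, 0, 0], [0.15, 0, 0, 0, 0, 0, 0]])

```text
time: 10.4
tool_pos: [0.5251, 0.2384, 0.0895]
tool_rot: [[-0.2, 0.98, 0.001], [0.98, 0.2, 0.0], [0.0, 0.001, -1.0]]
ft_force: [-1.5, -1.0, 6.7]
grip_width: 0.0278
gripper_force: 35.0
```

Request:
arm_command(steps=[[0.15, 0, 0, -0.01, 0, 0, 0], [0.15, 0, 0, -0.025, 0, 0, 0], [0.15, 0, 0, -0.03, 0, 0, 0], [0.15, 0, 0, -0.03, 0, 0, 0], [0.15, 0, 0, -0.015, 0, 0, 0]])

```text
time: 10.9
tool_pos: [0.5256, 0.2386, 0.2021]
tool_rot: [[-0.2, 0.98, 0.003], [0.98, 0.2, 0.001], [0.0, 0.003, -1.0]]
ft_force: [-0.4, -0.7, -1.9]
grip_width: 0.0281
gripper_force: 35.0
```

```bash
python3 - <<'E'
from h import *
plan(.6055,-.2475,.2,11.5,20)
E
```

```text
t 10.9 per row [-0.0246 -0.0009  0.0001] [ 0.0002 -0.      0.    ] pos [0.5256 0.2386 0.2021] w 0.028134541286895198
```

Request:
arm_command(steps=[[0.15, -0.01, 0, 0, 0, 0, 0], [0.15, -0.025, -0.001, 0, 0, 0, 0], [0.15, -0.025, -0.001, 0, 0, 0, 0], [0.15, -0.025, -0.001, 0, 0, 0, 0], [0.15, -0.025, -0.001, 0, 0, 0, 0]])

```text
time: 11.4
tool_pos: [0.5424, 0.128, 0.198]
tool_rot: [[-0.2, 0.98, -0.002], [0.98, 0.2, -0.0], [-0.0, -0.002, -1.0]]
ft_force: [-0.3, 0.1, -1.1]
grip_width: 0.0284
gripper_force: 35.0
```

Request:
arm_command(steps=[[0.15, -0.025, -0.001, 0, 0, 0, 0], [0.15, -0.025, -0.001, 0, 0, 0, 0], [0.15, -0.025, -0.001, 0, 0, 0, 0], [0.15, -0.025, -0.001, 0, 0, 0, 0], [0.15, -0.025, -0.001, 0, 0, 0, 0]])

```text
time: 11.9
tool_pos: [0.5623, 0.0046, 0.198]
tool_rot: [[-0.199, 0.98, -0.002], [0.98, 0.199, 0.0], [0.0, -0.002, -1.0]]
ft_force: [-0.1, -0.2, -1.0]
grip_width: 0.0281
gripper_force: 35.0
```

Request:
arm_command(steps=[[0.15, -0.025, -0.001, 0, 0, 0, 0], [0.15, -0.025, -0.001, 0, 0, 0, 0], [0.15, -0.025, -0.001, 0, 0, 0, 0], [0.15, -0.025, -0.001, 0, 0, 0, 0], [0.15, -0.025, -0.001, 0, 0, 0, 0]])

```text
time: 12.4
tool_pos: [0.5822, -0.1188, 0.1979]
tool_rot: [[-0.199, 0.98, -0.002], [0.98, 0.199, 0.0], [0.001, -0.002, -1.0]]
ft_force: [0.1, -0.7, -2.1]
grip_width: 0.0282
gripper_force: 35.0
```

Request:
arm_command(steps=[[0.15, -0.025, -0.001, 0, 0, 0, 0], [0.15, -0.025, -0.001, 0, 0, 0, 0], [0.15, -0.025, -0.001, 0, 0, 0, 0], [0.15, -0.025, -0.001, 0, 0, 0, 0], [0.15, -0.01, 0, 0, 0, 0, 0]])

```text
time: 12.9
tool_pos: [0.6004, -0.2283, 0.1978]
tool_rot: [[-0.198, 0.98, -0.001], [0.98, 0.198, 0.0], [0.0, -0.001, -1.0]]
ft_force: [0.4, 1.7, -0.9]
grip_width: 0.0282
gripper_force: 35.0
```

Request:
arm_command(steps=[[0.15, 0, 0, 0, 0, 0, 0], [0.15, 0, 0, 0, 0, 0, 0]])

```text
time: 13.1
tool_pos: [0.6005, -0.2252, 0.1983]
tool_rot: [[-0.2, 0.98, -0.001], [0.98, 0.2, 0.001], [0.001, -0.001, -1.0]]
ft_force: [0.0, 1.3, -1.3]
grip_width: 0.0283
gripper_force: 35.0
```

```bash
python3 - <<'E'
from h import *
plan(.6055,-.2475,.18,11.5,1); print(np.round(ctrl.observe()["q"],1))
s=ctrl.capture("side"); t=ctrl.capture("top")
f=lambda im,x,y:cv2.resize(im[y:y+90,x:x+66],None,fx=6,fy=6,interpolation=cv2.INTER_CUBIC)
p=np.array(ctrl.observe()["tool_pos"])-[0,0,.0895]
print("exp base",proj("side",p),"bulb c",proj("side",p+[0,0,.034]),"rim",proj("side",[.6055,-.2475,.078]))
cv2.imwrite("pics/g4.png",np.hstack([f(t,370,135),f(s,330,120)]))
E
```

```text
t 13.1 per row [-0.0229  0.0005  0.0183] [-0.0009 -0.001   0.0002] pos [ 0.6005 -0.2252  0.1983] w 0.028299292045507626
[-25.9  31.7  77.2   0.   71.3 -37.4]
exp base [355.34543631 170.4194143 ] bulb c [355.65675089 161.08808083] rim [357.56818923 175.67873051]
```

View pics/g4.png

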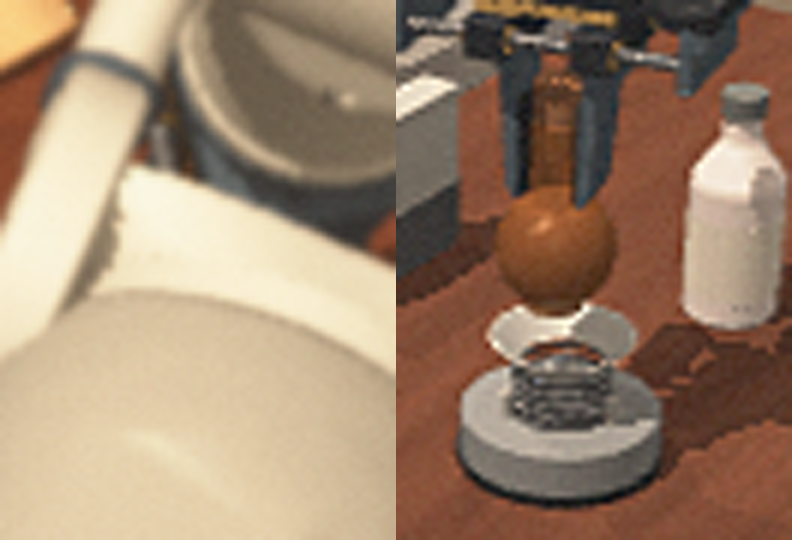

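The side crop shows the flask upright in the grip, its bulb centre at (356,161) as predicted. The cradle sits below at (357.5,175.5), so I'll centre over it and lower.

Request:
arm_command(steps=[[0.15, -0.0115, 0, 0, 0, 0, 0], [0.15, -0.0115, 0.0005, 0, 0, 0, 0], [0.15, 0, 0, 0.02, 0, 0, 0], [0.15, 0, 0, 0.02, 0, 0, 0], [0.15, 0, 0, 0.005, 0, 0, 0]], squeeze=45)

```text
time: 13.7
tool_pos: [0.6053, -0.2485, 0.1519]
tool_rot: [[-0.199, 0.98, -0.003], [0.98, 0.199, 0.001], [0.002, -0.002, -1.0]]
ft_force: [-1.0, 0.1, -2.2]
grip_width: 0.0282
gripper_force: 45.0
```

Request:
arm_command(steps=[[0.15, 0, 0, 0.005, 0, 0, 0], [0.15, 0, 0, 0.005, 0, 0, 0], [0.15, 0, 0, 0, 0, 0, 0]])

```text
time: 14.0
tool_pos: [0.6066, -0.2484, 0.1443]
tool_rot: [[-0.2, 0.98, 0.001], [0.98, 0.2, -0.0], [-0.001, 0.001, -1.0]]
ft_force: [0.5, 0.9, 3.2]
grip_width: 0.0279
gripper_force: 45.0
```

Request:
arm_command(steps=[[0.15, 0, 0, 0.004, 0, 0, 0], [0.15, 0, 0, 0.004, 0, 0, 0], [0.15, 0, 0, 0, 0, 0, 0]])

```text
time: 14.3
tool_pos: [0.6066, -0.2483, 0.1362]
tool_rot: [[-0.2, 0.98, 0.001], [0.98, 0.2, -0.0], [-0.001, 0.001, -1.0]]
ft_force: [-0.0, 1.4, 6.9]
grip_width: 0.0286
gripper_force: 45.0
```

Request:
arm_command(steps=[[0.15, 0, 0, 0.004, 0, 0, 0], [0.15, 0, 0, 0.003, 0, 0, 0], [0.15, 0, 0, 0, 0, 0, 0]])

```text
time: 14.6
tool_pos: [0.6067, -0.2483, 0.1295]
tool_rot: [[-0.2, 0.98, 0.001], [0.98, 0.2, -0.001], [-0.001, 0.001, -1.0]]
ft_force: [-1.0, 1.1, 9.8]
grip_width: 0.0283
gripper_force: 45.0
```

Request:
arm_command(steps=[[0.15, 0, 0, 0.0015, 0, 0, 0], [0.15, 0, 0, 0, 0, 0, 0]])

```text
time: 14.8
tool_pos: [0.6068, -0.2483, 0.1288]
tool_rot: [[-0.2, 0.98, 0.002], [0.98, 0.2, -0.001], [-0.001, 0.002, -1.0]]
ft_force: [-2.1, 4.4, 15.4]
grip_width: 0.0284
gripper_force: 45.0
```

Request:
arm_command(steps=[[0.15, 0, 0, 0.001, 0, 0, 0], [0.15, 0, 0, 0, 0, 0, 0]])

```text
time: 15.0
tool_pos: [0.607, -0.2482, 0.1286]
tool_rot: [[-0.2, 0.98, 0.003], [0.98, 0.2, -0.001], [-0.001, 0.002, -1.0]]
ft_force: [-4.7, 4.9, 25.7]
grip_width: 0.0279
gripper_force: 45.0
```

The force rise from 10 to 26 N within about 1 mm shows the ring is on its stop. I'll dwell and check the picture.

Request:
arm_command(steps=[[0.15, 0, 0, 0, 0, 0, 0], [0.15, 0, 0, 0, 0, 0, 0], [0.15, 0, 0, 0, 0, 0, 0], [0.15, 0, 0, 0, 0, 0, 0], [0.15, 0, 0, 0, 0, 0, 0]])

```text
time: 15.5
tool_pos: [0.6069, -0.2482, 0.1286]
tool_rot: [[-0.2, 0.98, 0.003], [0.98, 0.2, -0.001], [-0.001, 0.002, -1.0]]
ft_force: [-4.0, 5.5, 25.8]
grip_width: 0.0281
gripper_force: 45.0
```

```bash
python3 - <<'E'
from h import *
s=ctrl.capture("side")
cv2.imwrite("pics/g5.png",cv2.resize(s[125:215,310:410],None,fx=6,fy=6,interpolation=cv2.INTER_CUBIC))
E
```

```text
(no output)
```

View pics/g5.png

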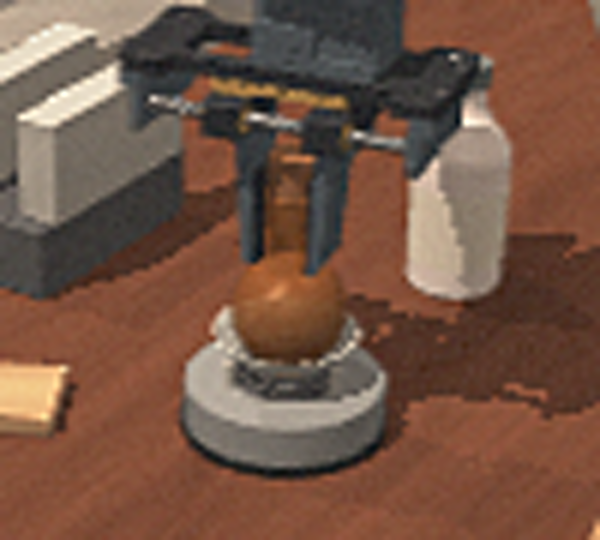

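The crop shows the bulb centred in the ring at about (358,178), the spring compressed, the stopper in the neck and the fingers clear of the mixer. Handing in.

```bash
python3 -c "
from h import *
print(ctrl.close_job())"
```

```text
the job is handed in; nothing more can be done
None
```

I handed the job in at about 15.5 s, verdict not reported: the stopper is home in the flask, and the gripper is holding the flask by its neck in the cradle, with the ring pressed onto its stop at about 26 N.

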